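# Run home the retaining nut at the bottom of a clamped coupler's bore

## Robot

A 7-joint arm with a two-finger parallel gripper is mounted at the origin on the work surface. World frame = base frame: x ahead of the robot, y to its left, z up, the work surface at z = 0. Lengths are in m, angles in rad, forces in N, time in s.
With the tool pointing down it reaches from about 0.4 to 0.9 m from the base axis. Payload 5.6 kg.
Tool frame: the origin (TCP) lies midway between the tips of the shut fingers; the grasp point (between the pads) lies 19 mm behind it (env.tcp_to_grasp is the distance from the TCP to the grasp point, in m); z points along the fingers, x is the direction in which the jaws open and shut, and the axes are right-handed (so a half turn about z gives the same grasp; the last joint's range is limited). The gripper opens to 92 mm and grips with 3 to 60 N. Pads are 20 mm wide; open, the fingers measure 128 mm over their backs; the gripper's body (75 mm by 189 mm) begins 69 mm behind the grasp point.
Start: joints at [-1.343, 0.468, -0.012, 1.603, 0.006, 1.071, -0.056], TCP at [0.174, 0.626, 0.215] pointing down, gripper open.
Joint ranges: [-2.53, 2.53], [-0.31, 2.02], [-1.57, 1.55], [0.28, 2.44], [-1.29, 4.43], [0.15, 1.84], [-2.92, 2.92]. Speed limits (rad/s): [2.57, 2.57, 3.14, 3.14, 3.14, 3.14, 3.14].

## Interface

Orientations are given as a rotation vector (axis times angle).
In Python, from cell import env, camera, camera_info, job gives the robot as it stands. The module is installed in compiled form; this text tells all that it offers.
- The arm moves only by the tool arm_command, never from a script. Its argument "moves" is a list of rows, each a list of 7 numbers: the turn, a rotation vector about the tool's x, y, z in rad, then the shift along the tool's x, y, z in m, then the closure, from 0 (fully open) to 1 (shut). In form: [[wx, wy, wz, tx, ty, tz, gripper], ...]. A call has exactly 5 rows; each row shifts and turns the commanded pose from where the row before left it, along the tool's axes as they then stand; what a row does not reach is not made up. A row lasts 1/8 s, in which the tool goes at most 62.5 mm and 10.7 degrees, less where a joint would pass 70% of its speed; a pose out of reach is approached as far as the arm can. A call is refused whole if a number of a shift passes 0.0625 or a number of a turn 0.188, either way. A call with a gripper value outside its range is refused whole. The fingers move at their own pace and stop on an object; the grip force is fixed at half the most. Time passes only in rows, so rows that do not move let the fingers close, or fill a call up. It gives the time, the measured TCP pose, the force and the opening at its end, in the units of the state.
- env.read_state(): the state, without advancing time (a new reading comes with each control period).
- camera(name): name is "side" or "top"; returns the picture (420x560x3 uint8, red, green, blue); there is no depth.
- camera_info(name): a dict with "fov_y" (degrees; the focal length in pixels is half the picture's height over the tangent of half this angle, whatever the lens; pixels are square), "cx", "cy" (the principal point, pixels), "dist" ([k1, k2, p1, p2, k3] as OpenCV has them; the pictures are not rectified), "T" (4x4, takes a point from camera to world coordinates). Camera axes: x right, y down, z forward; pixel columns grow to the right and rows downward; lengths in m; the calibration is good to about 2 mm. A picture is of the moment at which its call begins. camera_info takes no time and is no camera call.
- job.job_done(): hands the job in, once; it reports no verdict.
The state is a dict: "t": time; "joints": joint angles; "qvel": joint speeds; "joint_efforts": joint torques, N m; "tool_pos": TCP position; "orientation": TCP orientation; "wrist_force": force on the tool from outside, world axes, zero at the start; "torque": the same for the moment, N m; "opening": finger opening in m.
Only numpy, scipy, OpenCV 4.12 (cv2) and the standard library are available. Lean on these libraries where they do the work, as an engineer would, in place of code of your own. Each camera call takes 0.05 s, during which the arm holds its last target.

## Task

The hexagon nut at the bottom of the clamped coupler's deep bore has been left loose. Take the long socket extension out of its stand, feel it down over the nut, and turn the nut clockwise until it comes up hard against its stop. Without turning the nut back again, lift the extension out and stand it upright back in its stand; let go, and leave the other fittings on the bench where they are.

Things in the scene. Friction and masses are not known exactly. Their poses are not given: they have to be found in the camera images.
- bore_mouth (a point): Centre of the bore's mouth in the coupler's top rim, 120 mm above the bench; z up along the bore. The coupler is an upright steel cylinder, 80 mm outside (87 mm over a hexagon band), in a dark iron screw clamp with a 170 x 120 x 20 mm base; all fixed. The bore is straight, 51 mm in diameter, 90 mm deep. An extension let go fully on the nut stays within 4 degrees of upright.
- bore_floor (a point): Centre of the bore's flat floor. On it stands, centred, the hexagon nut: 30 mm across flats, 16 mm high, with an 8 mm high centring cone on top (30 mm wide at its foot, 19 at its tip). This point's yaw does not tell where the flats point. An unaligned socket rests with its mouth about 16 mm above this floor; aligned within about 10 degrees it drops to 4 mm.
- nut (a joint): How far the nut is screwed down, rad: grows as it turns clockwise seen from above; 3.0 is its hard stop (fully home). Starts between 0.4 and 1.4. Takes about 0.3 N m to turn, stays where it is left, does not rise or sink. The value does not tell where the flats point: that is unknown.
- extension_head (a point): Centre of the dark square head (32 x 32 mm, 36 mm high) at the top of the socket extension, to be gripped from above; z up the tool, x and y square to the head's faces. Loose steel tool, 170 mm long, 0.3 to 0.7 kg, upright in its stand at the start. Below the head (from 134 mm above the mouth down) an 18 mm round shank, with a bevelled guide collar 47 mm in diameter, 64 to 86 mm above the mouth.
- extension_mouth (a point): Centre of the socket's open lower end, 152 mm below extension_head. Hexagon socket, 32.6 mm across flats and 20 mm deep inside, about 44 mm outside, 44 mm long; its flats inside are 60 degrees apart, two of them square to the head's x. On the nut it has some 20 degrees of play. Fully on, the mouth is 86 mm below the bore's rim and the guide collar's top level with the rim.
- stand_floor (a point): Centre of the inner floor of the extension's stand, 12 mm above the bench. The stand is a fixed aluminium cup, 58 mm inside, 68 mm outside, rim 36 mm above this floor (48 mm above the bench), on a 110 x 110 mm foot 8 mm thick.
- probe_mid (a point): Bystander: brass male probe, standing, 48 mm in diameter and 90 mm high; point half-way up. Loose.
- cross_mid (a point): Bystander: matte dark steel cross fitting, lying flat, 90 x 90 x 40 mm; its centre. Loose.
- plug_mid (a point): Bystander: green plastic dust plug, standing on its flange, 60 mm in diameter and 60 mm high; point half-way up. Loose.
- collar_mid (a point): Bystander: nickel-plated sleeve collar, 68 mm outside, 50 mm inside, 32 mm high; point half-way up. Loose.
Things that resemble listed ones, but are neither listed nor needed, are in the scene too. What is meant by the part that bears extension_head is not green, and is the larger of those in its own colour.

How it is judged:
By the outcome, as a careful person would: the job done as asked, in the order asked, and still so for the second after the job is handed in, with the robot touching nothing.
It also fails if it takes over 67 s, if anything falls off the work surface, if the arm or the gripper's body presses on something with over 40 N, if the wrist force passes 120 N, or if a joint passes its speed limit or range.

## Working session

There is one attempt and no reset: what is moved stays moved. The work goes in short steps, Python scripts to look and compute and a tool call to move; the robot and the scene stay as the last step left them, time stands still between calls to the robot, and variables do not carry over. Pictures are saved under pics/ and viewed, and the job is handed in when it is done.

Besides the shell and the picture viewer there is one more tool, called after ">>>" by a JSON object that holds its "method" and its "body", one argument or row to a line. arm_command: Moves the arm, as the interface text tells. Its arguments: {"type":"object","properties":{"moves":{"type":"array","items":{"type":"array","items":{"type":"number"}}}},"required":["moves"]}

```bash
ls; mkdir -p pics; python3 - <<'E'
from cell import env,camera,camera_info
import cv2,numpy as np
s=env.read_state()
print({k:np.round(v,4) for k,v in s.items()}, env.tcp_to_grasp)
for n in("top","side"):
    im=camera(n); cv2.imwrite(f"pics/{n}0.png",im[:,:,::-1]); i=camera_info(n); print(n,i)
E
```

```text
pics
{'t': np.float64(0.0), 'joints': array([-1.343 ,  0.4684, -0.0116,  1.6036,  0.006 ,  1.0714, -0.0563]), 'qvel': array([ 0.001 ,  0.0008,  0.0004, -0.0013, -0.0015,  0.0004, -0.0019]), 'joint_efforts': array([ 9.00000e-04, -5.20567e+01, -1.20000e-02, -2.43749e+01,
       -5.67000e-02,  1.72000e-02,  1.00000e-04]), 'tool_pos': array([0.1738, 0.6257, 0.2136]), 'orientation': array([ 2.5001e+00,  1.9005e+00, -2.1000e-03]), 'wrist_force': array([ 0.1685,  1.2028, -0.1703]), 'torque': array([-0.0377, -0.0402, -0.0408]), 'opening': np.float64(0.0922)} 0.0187
top {'fov_y': 42.43890268827497, 'cx': 283.83407217095134, 'cy': 217.61858022304853, 'dist': array([-0.11736612,  0.        ,  0.        ,  0.        ,  0.        ]), 'T': array([[-0.00839388, -0.99318249,  0.11626729,  0.4324047 ],
       [-0.99975292,  0.01072843,  0.01946789, -0.01308455],
       [-0.02058254, -0.11607515, -0.99302715,  1.16774427],
       [ 0.        ,  0.        ,  0.        ,  1.        ]])}
side {'fov_y': 46.21238919286217, 'cx': 276.1236329989167, 'cy': 213.01328172642295, 'dist': array([-0.16935186,  0.        ,  0.        ,  0.        ,  0.        ]), 'T': array([[ 0.98952557, -0.1090409 ,  0.09460033,  0.49475891],
       [-0.14434388, -0.75643119,  0.63794725, -0.56016379],
       [ 0.0019963 , -0.6449201 , -0.76424739,  0.81210373],
       [ 0.        ,  0.        ,  0.        ,  1.        ]])}
```

View pics/top0.png

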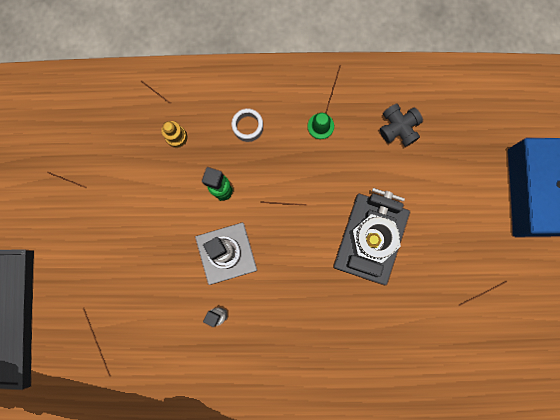

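View pics/side0.png

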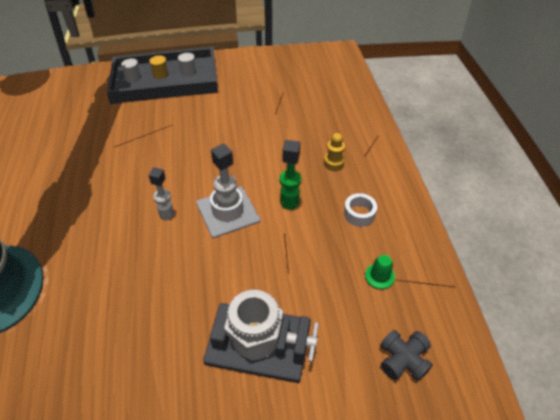

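Top view: three tools have a dark square head. They are the steel one in the stand at (216,248), a small steel one at (215,317) and a green one at (214,178). The one in the stand fits, because it isn't green and it is the larger of the two steel ones. The coupler is at (377,238), with the brass nut visible at (374,240). I'll confirm this in an enlarged crop.

```bash
cat > h.py <<'E'
import cv2,numpy as np
from cell import env,camera,camera_info
def K(n):
    i=camera_info(n); f=210/np.tan(np.radians(i['fov_y']/2))
    return np.array([[f,0,i['cx']],[0,f,i['cy']],[0,0,1]]),i['dist'],i['T']
def ray(n,p):
    k,d,T=K(n); u=cv2.undistortPoints(np.array(p,float).reshape(-1,1,2),k,d).reshape(-1,2)
    v=np.c_[u,np.ones(len(u))]@T[:3,:3].T
    return T[:3,3],v/np.linalg.norm(v,axis=1)[:,None]
def onz(n,p,z):
    o,v=ray(n,p); return o+v*((z-o[2])/v[:,2])[:,None]
def proj(n,P):
    k,d,T=K(n); R=T[:3,:3].T; t=-R@T[:3,3]
    return cv2.projectPoints(np.array(P,float).reshape(-1,1,3),cv2.Rodrigues(R)[0],t,k,d)[0].reshape(-1,2)
def tri(pa,pb):
    oa,va=ray("top",[pa]);ob,vb=ray("side",[pb]);va=va[0];vb=vb[0]
    s=np.linalg.lstsq(np.c_[va,-vb],ob-oa,rcond=None)[0]
    a=oa+s[0]*va;b=ob+s[1]*vb
    return (a+b)/2,np.linalg.norm(a-b)
E
python3 - <<'E'
import cv2,numpy as np
t=cv2.imread('pics/top0.png');s=cv2.imread('pics/side0.png')
a=cv2.resize(t[215:295,185:265],(400,400),interpolation=cv2.INTER_CUBIC)
b=cv2.resize(s[140:240,185:265],(320,400),interpolation=cv2.INTER_CUBIC)
cv2.imwrite('pics/c1.png',np.hstack([a,b]))
a=cv2.resize(t[180:290,325:415],(360,440),interpolation=cv2.INTER_CUBIC)
b=cv2.resize(s[280:380,200:300],(440,440),interpolation=cv2.INTER_CUBIC)
cv2.imwrite('pics/c2.png',np.hstack([a,b]))
E
```

```text
(no output)
```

View pics/c1.png

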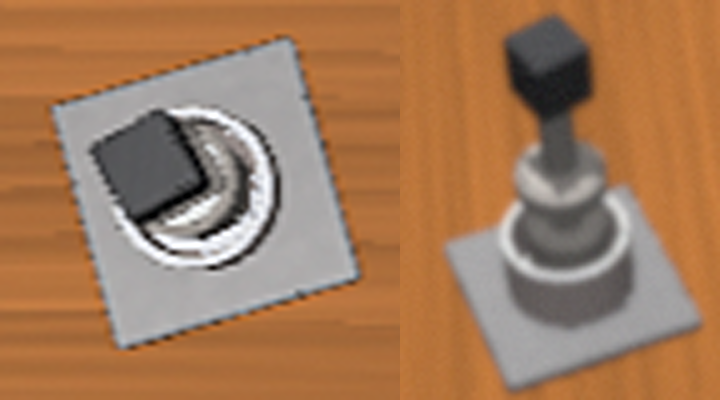

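View pics/c2.png

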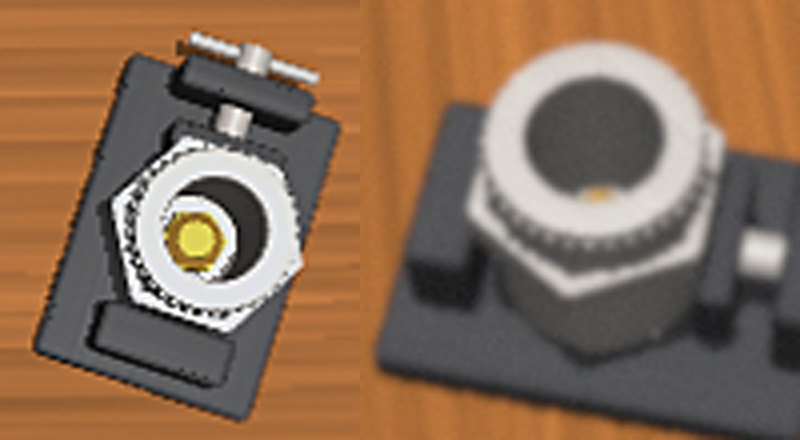

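```bash
python3 - <<'E'
import cv2,numpy as np
t=cv2.imread('pics/top0.png');s=cv2.imread('pics/side0.png')
a=cv2.resize(t[210:270,345:410],(780,720)[:2],interpolation=cv2.INTER_NEAREST)[:,:]
a=cv2.resize(t[212:262,350:405],(605,550),interpolation=cv2.INTER_NEAREST)
cv2.imwrite('pics/d1.png',a)
b=cv2.resize(t[232:266,198:232],(544,544),interpolation=cv2.INTER_NEAREST)
cv2.imwrite('pics/d2.png',b)
E
```

```text
(no output)
```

View pics/d1.png

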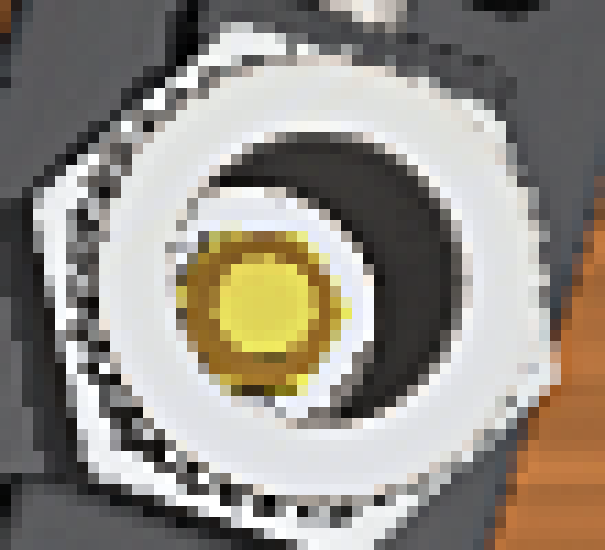

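View pics/d2.png

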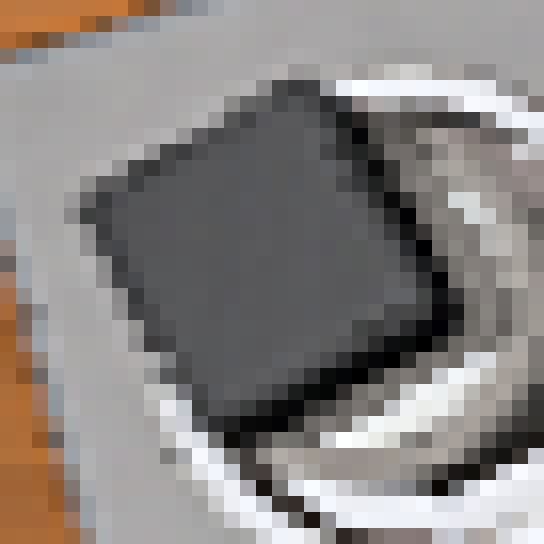

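The crop confirms the tool: the one in the stand has a dark head, an 18 mm shank, a wide collar and a steel body. In the top view the nut's corners point roughly left and right in the image, at about (350+178/11, 239) and (350+348/11, 240). Next I'll compute positions.

```bash
python3 - <<'E'
from h import *
from scipy.optimize import least_squares
t=cv2.imread('pics/top0.png');s=cv2.imread('pics/side0.png')
# bore mouth
k=11
rp=np.array([[350+x/k,212+y/k] for x,y in [(275,137),(370,137),(415,165),(450,205),(468,280),(450,355),(410,400),(225,165),(165,290),(190,365),(250,412)]])-0.5
def circ(P,r=None):
    if r: f=lambda q:np.hypot(P[:,0]-q[0],P[:,1]-q[1])-r; q=least_squares(f,P[:,:2].mean(0)).x
    else: f=lambda q:np.hypot(P[:,0]-q[0],P[:,1]-q[1])-q[2]; q=least_squares(f,[*P[:,:2].mean(0),.03]).x
    return q,np.abs(f(q)).max()
P=onz("top",rp,.12); print("bore top",circ(P))
sp=np.array([[200+(x-360)/4.4,280+y/4.4] for x,y in [(595,76),(525,135),(550,95),(645,95),(665,140),(650,175),(545,175),(595,198)]])-.5
P=onz("side",sp,.12); print("bore side",circ(P))
# nut hexagon corners at z=.030+.016
c=np.array([[350+x/k,212+y/k] for x,y in [(348,312),(308,235),(212,236),(178,298),(212,390),(302,392)]])-.5
P=onz("top",c,.042); ctr=P.mean(0); print("nut",ctr)
d=P-ctr; print(np.degrees(np.arctan2(d[:,1],d[:,0])),np.linalg.norm(d[:,:2],axis=1))
# head
c=np.array([[198+x/16,232+y/16] for x,y in [(82,205),(295,82),(440,300),(215,425)]])-.5
P=onz("top",c,.182); print("head",P.mean(0)); e=np.roll(P,-1,0)-P
print(np.degrees(np.arctan2(e[:,1],e[:,0]))%90,np.linalg.norm(e,axis=1))
# stand rim, side crop 1 scale4: rim outer
c=np.array([[185+(x-400)/4,140+y/4] for x,y in [(498,240),(632,240),(565,285),(520,270),(610,270),(505,215),(625,215)]])-.5
print("stand",circ(onz("side",c,.048)))
c=np.array([[185+x/5,215+y/5] for x,y in [(190,108),(240,120),(272,150),(280,190),(262,235),(225,262),(190,268),(150,250)]])-.5
print("stand top",circ(onz("top",c,.048)))
# side head top-face corners
c=np.array([[185+(x-400)/4,140+y/4] for x,y in [(505,45),(552,15),(590,45),(543,72)]])-.5
P=onz("side",c,.182);print("head side",P.mean(0)); e=np.roll(P,-1,0)-P
print(np.degrees(np.arctan2(e[:,1],e[:,0]))%90,np.linalg.norm(e,axis=1))
# foot corners at .008
c=np.array([[185+x/5,215+y/5] for x,y in [(52,106),(292,37),(360,275),(120,347)]])-.5
P=onz("top",c,.008);print("foot",P.mean(0)); e=np.roll(P,-1,0)-P;print(np.linalg.norm(e,axis=1))
E
```

```text
bore top (array([ 0.51525444, -0.17602108,  0.02678146]), np.float64(0.0007127826403108758))
bore side (array([ 0.51525964, -0.1773295 ,  0.02476289]), np.float64(0.0009927036865520385))
nut [ 0.51577957 -0.17694668  0.042     ]
[ -91.68544333  -33.7337277    31.59741034   80.70911333  147.61199475
 -154.06059064] [0.01674363 0.01713692 0.01675153 0.01574765 0.01775655 0.01732013]
head [0.49443799 0.13541828 0.182     ]
[29.59753691 33.7409917  28.62864451 31.48221865] [0.02821961 0.03026028 0.02943348 0.02969955]
stand (array([0.49121143, 0.13339073, 0.03468094]), np.float64(0.0016124005973516958))
stand top (array([0.49301051, 0.13290374, 0.033205  ]), np.float64(0.0006687089624886761))
head side [0.49282626 0.13316378 0.182     ]
[37.14886006 34.30351349 33.18754514 37.96502854] [0.02951925 0.02884993 0.02777033 0.02689863]
foot [0.49365052 0.13557627 0.008     ]
[0.10829022 0.10685846 0.10755226 0.10826125]
```

```bash
cat >> h.py <<'E'
from scipy.spatial.transform import Rotation as R
def pose():
    s=env.read_state(); return s,np.array(s['tool_pos']),R.from_rotvec(s['orientation'])
def goto(p,yaw=None,n=5):
    """print total shift in tool axes (present orientation) and turn to get upright with given yaw(deg of tool x)"""
    s,q,r=pose()
    d=r.inv().apply(np.array(p)-q); x=r.apply([1,0,0]); y0=np.degrees(np.arctan2(x[1],x[0]))
    if yaw is None: yaw=y0
    c,sn=np.cos(np.radians(yaw)),np.sin(np.radians(yaw))
    tgt=R.from_matrix(np.array([[c,sn,0],[sn,-c,0],[0,0,-1]]))
    w=(r.inv()*tgt).as_rotvec()
    print("t",round(float(s['t']),3),"pos",q.round(4),"yaw",y0.round(2),"tilt",np.degrees(np.arccos(-r.apply([0,0,1])[2])).round(2),"F",np.round(s['wrist_force'],1),"M",np.round(s['torque'],2),"open",round(float(s['opening']),4))
    print("joints",np.round(s['joints'],2)); print("shift",d.round(4),"/n",(d/n).round(4),"turn",w.round(4))
E
python3 -c "
from h import *
goto([.4935,.1345,.25],122,10)"
```

```text
t 0.1 pos [0.1738 0.6258 0.2137] yaw 74.48 tilt 0.09 F [ 0.1  0.9 -0.2] M [ 0.02 -0.02 -0.04] open 0.0921
joints [-1.34  0.47 -0.01  1.6   0.01  1.07 -0.06]
shift [-0.3879  0.4395 -0.0356] /n [-0.0388  0.0439 -0.0036] turn [-5.000e-04  1.500e-03 -8.293e-01]
```

>>> {"method": "arm_command", "body": {
  "moves": [
    [0, 0, 0, -0.039, 0.044, -0.007, 0],
    [0, 0, 0, -0.039, 0.044, -0.007, 0],
    [0, 0, 0, -0.039, 0.044, -0.007, 0],
    [0, 0, 0, -0.039, 0.044, -0.007, 0],
    [0, 0, 0, -0.039, 0.044, -0.007, 0]
  ]
}}

```text
t: 0.72
tool_pos: [0.3345, 0.3776, 0.2496]
orientation: [2.501, 1.901, -0.0]
wrist_force: [1.1, 0.6, 0.6]
opening: 0.0919
```

>>> {"method": "arm_command", "body": {
  "moves": [
    [0, 0, 0, -0.039, 0.044, 0, 0],
    [0, 0, 0, -0.039, 0.044, 0, 0],
    [0, 0, 0, -0.039, 0.044, 0, 0],
    [0, 0, 0, -0.039, 0.044, 0, 0],
    [0, 0, 0, -0.037, 0.043, 0, 0]
  ]
}}

```text
t: 1.35
tool_pos: [0.4937, 0.1332, 0.2496]
orientation: [-2.501, -1.901, -0.0]
wrist_force: [1.6, 0.9, 0.6]
opening: 0.0921
```

>>> {"method": "arm_command", "body": {
  "moves": [
    [0, 0, -0.166, 0, 0, 0, 0],
    [0, 0, -0.166, 0, 0, 0, 0],
    [0, 0, -0.166, 0, 0, 0, 0],
    [0, 0, -0.166, 0, 0, 0, 0],
    [0, 0, -0.166, 0, 0, 0, 0]
  ]
}}

```text
t: 1.98
tool_pos: [0.4928, 0.1349, 0.2492]
orientation: [-1.514, -2.752, 0.001]
wrist_force: [0.8, 0.7, 1.0]
opening: 0.0921
```

```bash
python3 -c "
from h import *
goto([.4935,.1345,.147],122,5)
cv2.imwrite('pics/s1.png',camera('side')[:,:,::-1])"
```

```text
t 1.975 pos [0.4928 0.1349 0.2492] yaw 122.35 tilt 0.04 F [0.8 0.7 1. ] M [0.01 0.01 0.03] open 0.0921
joints [-0.51  0.19  0.21  1.91 -0.05  1.04  1.85]
shift [-0.0007  0.0005  0.1022] /n [-0.0001  0.0001  0.0204] turn [-0.0008 -0.0002  0.0061]
```

View pics/s1.png

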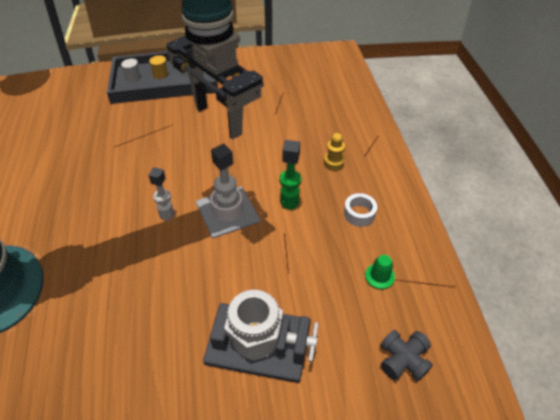

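The side view shows the open fingers straddling the line above the stand tool, whose head is at (222,157), with the tips at (200,105) and (235,130). I'll check the projection, then descend.

```bash
python3 -c "
from h import *
s,q,r=pose(); print(proj('side',[q,[.4935,.1345,.182],[.4935,.1345,.048]]))"
```

```text
[[218.34377109 122.15035499]
 [221.68165187 149.99640474]
 [226.83364633 197.44669069]]
```

>>> {"method": "arm_command", "body": {
  "moves": [
    [0, 0, 0, 0, 0, 0.02, 0],
    [0, 0, 0, 0, 0, 0.02, 0],
    [0, 0, 0, 0, 0, 0.02, 0],
    [0, 0, 0, 0, 0, 0.02, 0],
    [0, 0, 0, 0, 0, 0.02, 0]
  ]
}}

```text
t: 2.65
tool_pos: [0.4929, 0.1349, 0.1488]
orientation: [-1.526, -2.746, 0.0]
wrist_force: [0.3, 0.4, 0.6]
opening: 0.092
```

```bash
python3 -c "
from h import *
goto([.4935,.1345,.147],122,5)
a=camera('side');b=camera('top')
cv2.imwrite('pics/s2.png',np.hstack([cv2.resize(a[100:240,150:290],(400,400)),cv2.resize(b[200:300,165:265],(400,400))])[:,:,::-1])"
```

```text
t 2.65 pos [0.4929 0.1349 0.1488] yaw 121.89 tilt 0.02 F [0.3 0.4 0.6] M [0.07 0.03 0.01] open 0.092
joints [-0.5   0.32  0.2   2.01 -0.08  0.82  1.87]
shift [-0.0007  0.0003  0.0018] /n [-0.0001  0.0001  0.0004] turn [-0.0004 -0.0001 -0.002 ]
```

View pics/s2.png

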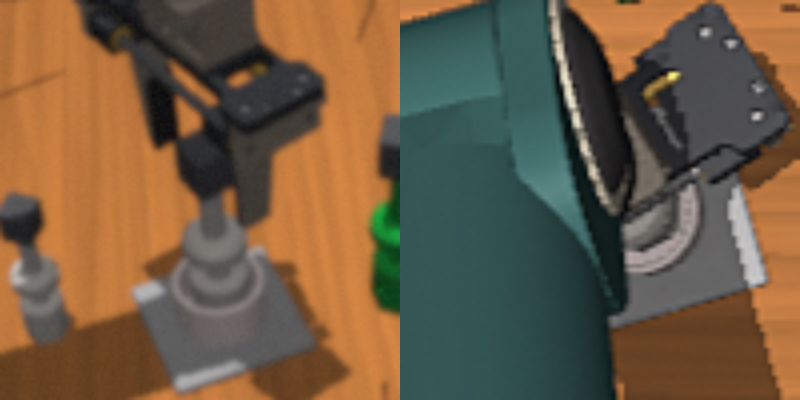

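The head sits between the fingers at crop (205,160). I'll close on it.

>>> {"method": "arm_command", "body": {
  "moves": [
    [0, 0, 0, 0, 0, 0.003, 0],
    [0, 0, 0, 0, 0, 0, 1],
    [0, 0, 0, 0, 0, 0, 1],
    [0, 0, 0, 0, 0, 0, 1],
    [0, 0, 0, 0, 0, 0, 1]
  ]
}}

```text
t: 3.38
tool_pos: [0.4932, 0.135, 0.1468]
orientation: [1.522, 2.748, 0.001]
wrist_force: [-0.2, -0.1, 0.9]
opening: 0.0537
```

>>> {"method": "arm_command", "body": {
  "moves": [
    [0, 0, 0, 0, 0, 0, 1],
    [0, 0, 0, 0, 0, -0.002, 1],
    [0, 0, 0, 0, 0, -0.004, 1],
    [0, 0, 0, 0, 0, -0.01, 1],
    [0, 0, 0, 0, 0, -0.01, 1]
  ]
}}

```text
t: 4.0
tool_pos: [0.4928, 0.1349, 0.173]
orientation: [-1.522, -2.748, 0.001]
wrist_force: [0.7, 0.4, -6.7]
opening: 0.0326
```

>>> {"method": "arm_command", "body": {
  "moves": [
    [0, 0, 0, 0, 0, -0.03, 1],
    [0, 0, 0, 0, 0, -0.03, 1],
    [0, 0, 0, 0, 0, -0.03, 1],
    [0, 0, 0, 0, 0, -0.03, 1],
    [0, 0, 0, 0, 0, -0.01, 1]
  ]
}}

```text
t: 4.62
tool_pos: [0.4939, 0.1351, 0.3048]
orientation: [1.521, 2.746, 0.005]
wrist_force: [-0.3, 0.6, -6.3]
opening: 0.0322
```

```bash
python3 -c "
from h import *
goto([.5153,-.1765,.303],122,6)
a=camera('side');b=camera('top')
cv2.imwrite('pics/s3.png',np.hstack([cv2.resize(a[50:250,150:290],(280,400)),b[120:320,100:300].repeat(2,0).repeat(2,1)])[:,:,::-1])"
```

```text
t 4.625 pos [0.4939 0.1351 0.3048] yaw 122.03 tilt 0.22 F [-0.3  0.6 -6.3] M [ 0.07  0.03 -0.02] open 0.0322
joints [-0.52  0.14  0.21  1.84 -0.03  1.16  1.83]
shift [-0.2756 -0.1471  0.0014] /n [-0.0459 -0.0245  0.0002] turn [0.0037 0.0006 0.0005]
```

View pics/s3.png

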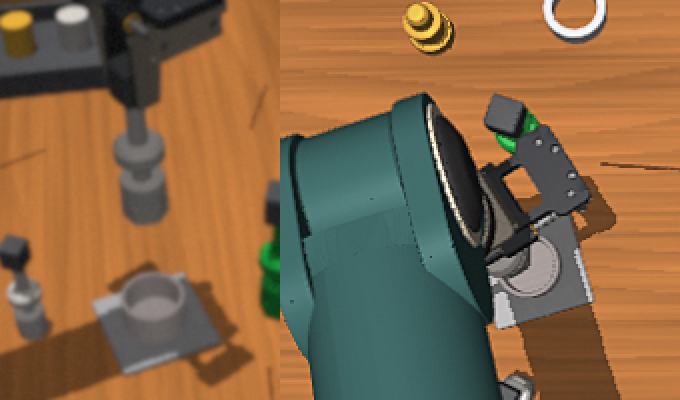

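The tool is held upright and clear of the stand. Its mouth is about 135 mm below the TCP, so at z ≈ 0.170. Next I'll carry it to the coupler.

>>> {"method": "arm_command", "body": {
  "moves": [
    [0, 0, 0, -0.03, -0.016, 0, 1],
    [0, 0, 0, -0.05, -0.0265, 0, 1],
    [0, 0, 0, -0.05, -0.0265, 0, 1],
    [0, 0, 0, -0.05, -0.0265, 0, 1],
    [0, 0, 0, -0.05, -0.0265, 0, 1]
  ]
}}

```text
t: 5.35
tool_pos: [0.5108, -0.1262, 0.3011]
orientation: [-1.521, -2.747, 0.001]
wrist_force: [1.0, 0.5, -6.1]
opening: 0.032
```

>>> {"method": "arm_command", "body": {
  "moves": [
    [0, 0, 0, -0.03, -0.017, 0, 1],
    [0, 0, 0, -0.0155, -0.008, 0, 1],
    [0, 0, 0, 0, 0, 0, 1],
    [0, 0, 0, 0, 0, 0, 1],
    [0, 0, 0, 0, 0, 0, 1]
  ]
}}

```text
t: 5.98
tool_pos: [0.5147, -0.175, 0.3022]
orientation: [-1.519, -2.749, -0.0]
wrist_force: [-0.7, 0.1, -5.7]
opening: 0.0318
```

```bash
python3 -c "
from h import *
goto([.5153,-.1765,.264],122,6)
a=camera('side');b=camera('top')
cv2.imwrite('pics/s4.png',np.hstack([a[180:380,180:330].repeat(2,0).repeat(2,1),b[140:340,290:490].repeat(2,0).repeat(2,1)])[:,:,::-1])"
```

```text
t 5.975 pos [ 0.5147 -0.175   0.3022] yaw 122.16 tilt 0.05 F [-0.7  0.1 -5.7] M [ 0.08 -0.02  0.05] open 0.0318
joints [-0.12  0.21  0.46  1.79 -0.1   1.17  2.5 ]
shift [-0.0016 -0.0002  0.0382] /n [-0.0003 -0.      0.0064] turn [-0.0001 -0.0009  0.0028]
```

View pics/s4.png

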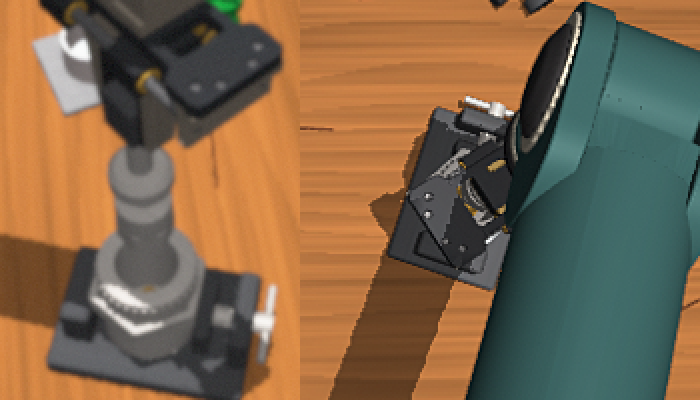

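Side view: the tool hangs above the bore. The collar centre is near px (251,268) and the socket edges near 239–266. I'll compare this with the projections.

```bash
python3 -c "
from h import *
s,q,r=pose()
print(proj('side',[q+[0,0,-.1348+.086],q+[0,0,-.1348+.044],q+[0,0,-.1348+.0],[.5153,-.1765,.12]]))
a=camera('side')
cv2.imwrite('pics/s5.png',cv2.resize(a[240:360,215:295],(520,780)[:2],interpolation=cv2.INTER_CUBIC)[:,:,::-1][:600])"
```

```text
[[249.25173629 261.82557158]
 [250.44821352 278.36158177]
 [251.59645492 294.07610964]
 [253.16601459 309.98253617]]
```

View pics/s5.png

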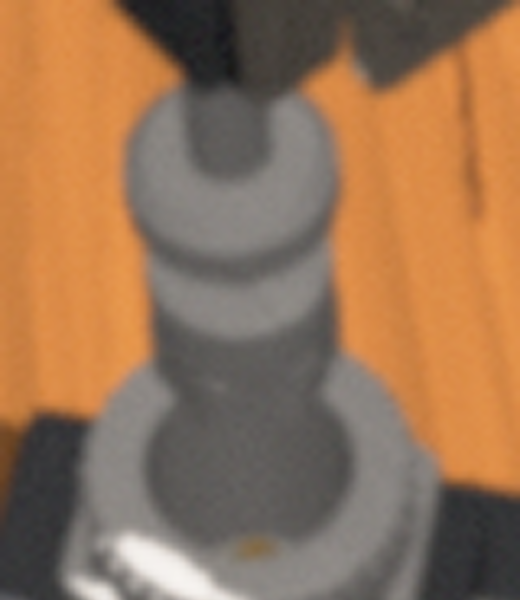

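>>> {"method": "arm_command", "body": {
  "moves": [
    [0, 0, 0, -0.0016, -0.001, 0.01, 1],
    [0, 0, 0, 0, 0, 0.012, 1],
    [0, 0, 0, 0, 0, 0.012, 1],
    [0, 0, 0, 0, 0, 0.006, 1],
    [0, 0, 0, 0, 0, 0.005, 1]
  ]
}}

```text
t: 6.75
tool_pos: [0.5146, -0.1785, 0.2571]
orientation: [-1.522, -2.748, 0.0]
wrist_force: [0.0, -0.7, -6.8]
opening: 0.0322
```

>>> {"method": "arm_command", "body": {
  "moves": [
    [0, 0, 0, 0, 0, 0.005, 1],
    [0, 0, 0, 0, 0, 0.005, 1],
    [0, 0, 0, 0, 0, 0.005, 1],
    [0, 0, 0, 0, 0, 0.005, 1],
    [0, 0, 0, 0, 0, 0, 1]
  ]
}}

```text
t: 7.38
tool_pos: [0.5144, -0.1783, 0.2371]
orientation: [-1.522, -2.748, 0.0]
wrist_force: [-0.4, 0.4, -6.4]
opening: 0.0316
```

```bash
python3 -c "
from h import *
goto([.5153,-.1765,.264],122,6)
a=camera('side')
cv2.imwrite('pics/s6.png',cv2.resize(a[260:350,215:295],(520,585),interpolation=cv2.INTER_CUBIC)[:,:,::-1])"
```

```text
t 7.375 pos [ 0.5144 -0.1783  0.2371] yaw 122.04 tilt 0.05 F [-0.4  0.4 -6.4] M [ 0.09 -0.01 -0.01] open 0.0316
joints [-0.1   0.27  0.45  1.86 -0.14  1.04  2.53]
shift [ 0.0011  0.0017 -0.0269] /n [ 0.0002  0.0003 -0.0045] turn [-0.0006 -0.0006  0.0007]
```

View pics/s6.png

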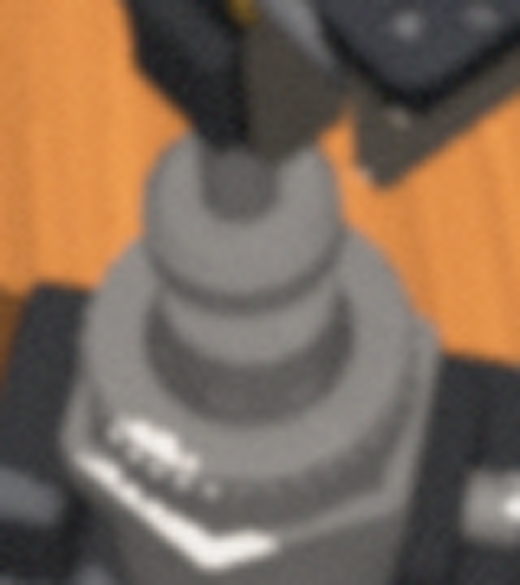

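>>> {"method": "arm_command", "body": {
  "moves": [
    [0, 0, 0, 0.001, 0, 0.006, 1],
    [0, 0, 0, 0, 0, 0.008, 1],
    [0, 0, 0, 0, 0, 0.008, 1],
    [0, 0, 0, 0, 0, 0.008, 1],
    [0, 0, 0, 0, 0, 0.006, 1]
  ]
}}

```text
t: 8.05
tool_pos: [0.5139, -0.1776, 0.2008]
orientation: [-1.522, -2.748, 0.0]
wrist_force: [0.0, -0.0, -5.3]
opening: 0.0319
```

```bash
python3 -c "
from h import *
goto([.5153,-.1765,.264],122,6)
a=camera('side')
cv2.imwrite('pics/s7.png',cv2.resize(a[260:350,215:295],(520,585),interpolation=cv2.INTER_CUBIC)[:,:,::-1])"
```

```text
t 8.05 pos [ 0.5139 -0.1776  0.2008] yaw 122.03 tilt 0.04 F [ 0.  -0.  -5.3] M [0.05 0.04 0.02] open 0.0319
joints [-0.09  0.31  0.44  1.9  -0.16  0.96  2.55]
shift [ 0.0002  0.0017 -0.0632] /n [ 0.      0.0003 -0.0105] turn [-0.0005 -0.0004  0.0005]
```

View pics/s7.png

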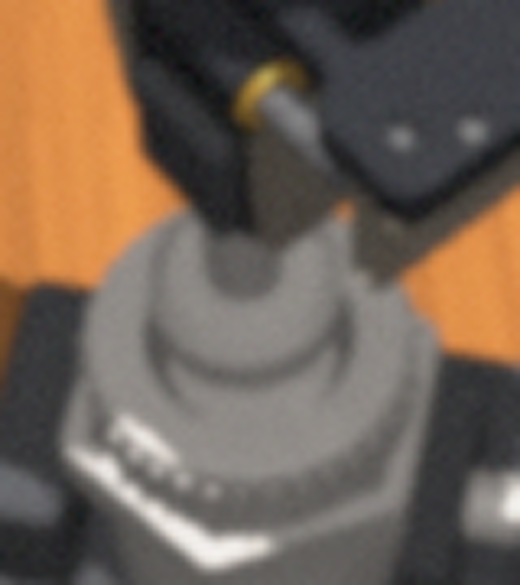

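No side force so far, and the collar is centred over the bore (crop centre 249 against 249.5). I'll feel downwards in small steps.

>>> {"method": "arm_command", "body": {
  "moves": [
    [0, 0, 0, 0, 0, 0.003, 1],
    [0, 0, 0, 0, 0, 0.003, 1],
    [0, 0, 0, 0, 0, 0.003, 1],
    [0, 0, 0, 0, 0, 0.002, 1],
    [0, 0, 0, 0, 0, 0.001, 1]
  ]
}}

```text
t: 8.72
tool_pos: [0.5141, -0.1776, 0.1895]
orientation: [-1.522, -2.748, -0.0]
wrist_force: [-0.9, -0.3, -6.5]
opening: 0.0319
```

>>> {"method": "arm_command", "body": {
  "moves": [
    [0, 0, 0, 0, 0, 0.0015, 1],
    [0, 0, 0, 0, 0, 0.001, 1],
    [0, 0, 0, 0, 0, 0.001, 1],
    [0, 0, 0, 0, 0, 0.001, 1],
    [0, 0, 0, 0, 0, 0, 1]
  ]
}}

```text
t: 9.35
tool_pos: [0.5141, -0.1776, 0.185]
orientation: [-1.522, -2.748, -0.0]
wrist_force: [-0.2, -0.1, -6.1]
opening: 0.0319
```

>>> {"method": "arm_command", "body": {
  "moves": [
    [0, 0, 0, 0, 0, 0.001, 1],
    [0, 0, 0, 0, 0, 0.001, 1],
    [0, 0, 0, 0, 0, 0.001, 1],
    [0, 0, 0, 0, 0, 0.001, 1],
    [0, 0, 0, 0, 0, 0, 1]
  ]
}}

```text
t: 9.98
tool_pos: [0.5145, -0.1776, 0.1825]
orientation: [1.522, 2.747, 0.001]
wrist_force: [-1.3, 1.5, 6.8]
opening: 0.0318
```

>>> {"method": "arm_command", "body": {
  "moves": [
    [0, 0, 0, 0, 0, 0.001, 1],
    [0, 0, 0, 0, 0, 0.001, 1],
    [0, 0, 0, 0, 0, 0.001, 1],
    [0, 0, 0, 0, 0, 0, 1],
    [0, 0, 0, 0, 0, 0, 1]
  ]
}}

```text
t: 10.6
tool_pos: [0.5163, -0.1771, 0.1816]
orientation: [1.52, 2.745, 0.006]
wrist_force: [-3.2, 3.2, 18.3]
opening: 0.0315
```

There is contact at the height expected for an unaligned socket (mouth ≈ 0.047). I'll ease the push and turn clockwise, watching for the drop.

>>> {"method": "arm_command", "body": {
  "moves": [
    [0, 0, 0, 0.0005, 0, -0.0007, 1],
    [0, 0, 0.1, 0, 0, 0, 1],
    [0, 0, 0.1, 0, 0, 0, 1],
    [0, 0, 0.1, 0, 0, 0, 1],
    [0, 0, 0, 0, 0, 0, 1]
  ]
}}

```text
t: 11.22
tool_pos: [0.5161, -0.1779, 0.1818]
orientation: [1.914, 2.485, 0.004]
wrist_force: [-1.0, 0.5, 13.0]
opening: 0.0319
```

```bash
python3 -c "
from h import *
goto([.5153,-.1770,.17],122,6)"
```

```text
t 11.225 pos [ 0.5161 -0.1779  0.1818] yaw 104.8 tilt 0.32 F [-1.   0.5 13. ] M [ 0.33  0.69 -0.09] open 0.0319
joints [-0.13  0.35  0.5   1.92 -0.21  0.92  2.29]
shift [ 0.0011 -0.0006  0.0118] /n [ 0.0002 -0.0001  0.002 ] turn [ 0.0049  0.0029 -0.3002]
```

Turn another 17°, in small steps.

>>> {"method": "arm_command", "body": {
  "moves": [
    [0, 0, 0.08, 0, 0, 0, 1],
    [0, 0, 0.08, 0, 0, 0, 1],
    [0, 0, 0.08, 0, 0, 0.0005, 1],
    [0, 0, 0.06, 0, 0, 0.0005, 1],
    [0, 0, 0, 0, 0, 0, 1]
  ]
}}

```text
t: 11.85
tool_pos: [0.5139, -0.1771, 0.1775]
orientation: [2.265, 2.176, -0.0]
wrist_force: [0.8, 0.5, -5.9]
opening: 0.0321
```

```bash
python3 -c "
from h import *
goto([.5153,-.1770,.17],122,6)"
```

```text
t 11.85 pos [ 0.5139 -0.1771  0.1775] yaw 87.71 tilt 0.03 F [ 0.8  0.5 -5.9] M [-0.02 -0.22 -0.02] open 0.0321
joints [-0.18  0.36  0.56  1.93 -0.24  0.92  2.02]
shift [0.0002 0.0013 0.0075] /n [0.     0.0002 0.0013] turn [ 2.000e-04  4.000e-04 -5.985e-01]
```

It dropped: the force fell to the bare weight at z = 0.1775. I'll lower it fully on.

>>> {"method": "arm_command", "body": {
  "moves": [
    [0, 0, 0, 0, 0, 0.002, 1],
    [0, 0, 0, 0, 0, 0.002, 1],
    [0, 0, 0, 0, 0, 0.0015, 1],
    [0, 0, 0, 0, 0, 0, 1],
    [0, 0, 0, 0, 0, 0, 1]
  ]
}}

```text
t: 12.48
tool_pos: [0.5139, -0.1772, 0.1723]
orientation: [2.266, 2.176, 0.0]
wrist_force: [0.8, 0.3, -6.9]
opening: 0.0318
```

>>> {"method": "arm_command", "body": {
  "moves": [
    [0, 0, 0, 0, 0, 0.001, 1],
    [0, 0, 0, 0, 0, 0.001, 1],
    [0, 0, 0, 0, 0, 0.0005, 1],
    [0, 0, 0, 0, 0, 0, 1],
    [0, 0, 0, 0, 0, 0, 1]
  ]
}}

```text
t: 13.1
tool_pos: [0.5142, -0.1773, 0.1707]
orientation: [2.266, 2.175, 0.001]
wrist_force: [-1.4, 0.5, 6.1]
opening: 0.0319
```

It is fully on: 12 mm below the unaligned rest, as specified. I'll back off 0.7 mm and turn clockwise.

>>> {"method": "arm_command", "body": {
  "moves": [
    [0, 0, 0, 0, 0, -0.0007, 1],
    [0, 0, 0.1, 0, 0, 0, 1],
    [0, 0, 0.1, 0, 0, 0, 1],
    [0, 0, 0.1, 0, 0, 0, 1],
    [0, 0, 0.1, 0, 0, 0, 1]
  ]
}}

```text
t: 13.72
tool_pos: [0.5146, -0.1775, 0.1707]
orientation: [2.653, 1.678, 0.001]
wrist_force: [0.4, -0.3, 0.1]
opening: 0.0318
```

```bash
python3 -c "
from h import *
goto([.5153,-.1770,.17],122,6)"
```

```text
t 13.725 pos [ 0.5146 -0.1775  0.1707] yaw 64.63 tilt 0.12 F [ 0.4 -0.3  0.1] M [-0.11 -0.25  0.34] open 0.0318
joints [-0.25  0.38  0.64  1.94 -0.29  0.91  1.67]
shift [0.0007 0.0004 0.0007] /n [0.0001 0.0001 0.0001] turn [ 0.0018  0.0014 -1.0014]
```

>>> {"method": "arm_command", "body": {
  "moves": [
    [0, 0, 0.1, 0, 0, 0, 1],
    [0, 0, 0.1, 0, 0, 0, 1],
    [0, 0, 0.1, 0, 0, 0, 1],
    [0, 0, 0.1, 0, 0, 0, 1],
    [0, 0, 0.1, 0, 0, 0, 1]
  ]
}}

```text
t: 14.35
tool_pos: [0.5145, -0.1775, 0.1707]
orientation: [2.986, 0.97, 0.002]
wrist_force: [-0.1, -1.1, 0.6]
opening: 0.032
```

```bash
python3 -c "
from h import *
goto([.5153,-.1770,.17],122,6)"
```

```text
t 14.35 pos [ 0.5145 -0.1775  0.1707] yaw 35.98 tilt 0.11 F [-0.1 -1.1  0.6] M [-0.26 -0.12  0.33] open 0.032
joints [-0.33  0.41  0.76  1.94 -0.35  0.92  1.23]
shift [0.0009 0.     0.0007] /n [0.0002 0.     0.0001] turn [ 1.9000e-03  1.1000e-03 -1.5013e+00]
```

M_z ≈ 0.33, so the nut is turning. Carry on.

>>> {"method": "arm_command", "body": {
  "moves": [
    [0, 0, 0.1, 0, 0, 0, 1],
    [0, 0, 0.1, 0, 0, 0, 1],
    [0, 0, 0.1, 0, 0, 0, 1],
    [0, 0, 0.1, 0, 0, 0, 1],
    [0, 0, 0.1, 0, 0, 0, 1]
  ]
}}

```text
t: 14.98
tool_pos: [0.5144, -0.1775, 0.1708]
orientation: [3.134, 0.201, 0.002]
wrist_force: [-0.1, -0.3, -0.1]
opening: 0.0318
```

```bash
python3 -c "
from h import *
goto([.5153,-.1770,.17],122,6)"
```

```text
t 14.975 pos [ 0.5144 -0.1775  0.1708] yaw 7.33 tilt 0.09 F [-0.1 -0.3 -0.1] M [-0.24  0.02  0.32] open 0.0318
joints [-0.42  0.44  0.89  1.95 -0.42  0.94  0.8 ]
shift [ 0.001  -0.0004  0.0008] /n [ 0.0002 -0.0001  0.0001] turn [ 1.8000e-03  8.0000e-04 -2.0013e+00]
```

>>> {"method": "arm_command", "body": {
  "moves": [
    [0, 0, 0.06, 0, 0, 0, 1],
    [0, 0, 0.06, 0, 0, 0, 1],
    [0, 0, 0.06, 0, 0, 0, 1],
    [0, 0, 0.06, 0, 0, 0, 1],
    [0, 0, 0.06, 0, 0, 0, 1]
  ]
}}

```text
t: 15.6
tool_pos: [0.5143, -0.1775, 0.1708]
orientation: [3.129, -0.268, 0.002]
wrist_force: [-0.4, -0.1, 2.0]
opening: 0.0316
```

```bash
python3 -c "
from h import *
goto([.5153,-.1770,.17],122,6)"
```

```text
t 15.6 pos [ 0.5143 -0.1775  0.1708] yaw -9.78 tilt 0.08 F [-0.4 -0.1  2. ] M [-0.21  0.12  0.25] open 0.0316
joints [-0.47  0.47  0.96  1.95 -0.47  0.96  0.55]
shift [ 0.0009 -0.0006  0.0008] /n [ 0.0002 -0.0001  0.0001] turn [ 1.7e-03  5.0e-04 -2.3e+00]
```

>>> {"method": "arm_command", "body": {
  "moves": [
    [0, 0, 0.06, 0, 0, 0, 1],
    [0, 0, 0.06, 0, 0, 0, 1],
    [0, 0, 0.06, 0, 0, 0, 1],
    [0, 0, 0.06, 0, 0, 0, 1],
    [0, 0, 0.06, 0, 0, 0, 1]
  ]
}}

```text
t: 16.23
tool_pos: [0.5142, -0.1774, 0.1707]
orientation: [3.054, -0.732, 0.001]
wrist_force: [0.3, -0.4, 2.1]
opening: 0.0319
```

```bash
python3 -c "
from h import *
goto([.5153,-.1770,.17],122,6)"
```

```text
t 16.225 pos [ 0.5142 -0.1774  0.1707] yaw -26.97 tilt 0.07 F [ 0.3 -0.4  2.1] M [-0.11  0.22  0.35] open 0.0319
joints [-0.52  0.51  1.04  1.95 -0.53  0.98  0.3 ]
shift [ 0.0008 -0.0009  0.0007] /n [ 0.0001 -0.0001  0.0001] turn [ 1.5000e-03  3.0000e-04 -2.5999e+00]
```

>>> {"method": "arm_command", "body": {
  "moves": [
    [0, 0, 0.04, 0, 0, 0, 1],
    [0, 0, 0.04, 0, 0, 0, 1],
    [0, 0, 0.04, 0, 0, 0, 1],
    [0, 0, 0.04, 0, 0, 0, 1],
    [0, 0, 0.04, 0, 0, 0, 1]
  ]
}}

```text
t: 16.85
tool_pos: [0.5142, -0.1774, 0.1707]
orientation: [2.966, -1.034, 0.001]
wrist_force: [0.4, -1.4, 4.2]
opening: 0.0326
```

```bash
python3 -c "
from h import *
goto([.5153,-.1770,.17],122,6)"
```

```text
t 16.85 pos [ 0.5142 -0.1774  0.1707] yaw -38.45 tilt 0.07 F [ 0.4 -1.4  4.2] M [-0.43  0.09  1.23] open 0.0326
joints [-0.55  0.53  1.09  1.95 -0.57  1.    0.14]
shift [ 0.0006 -0.001   0.0007] /n [ 0.0001 -0.0002  0.0001] turn [ 1.6000e-03  4.0000e-04 -2.8003e+00]
```

M_z has jumped to 1.23. I'll check that this is the stop with two tiny increments.

>>> {"method": "arm_command", "body": {
  "moves": [
    [0, 0, 0.02, 0, 0, 0, 1],
    [0, 0, 0.02, 0, 0, 0, 1],
    [0, 0, 0, 0, 0, 0, 1],
    [0, 0, 0, 0, 0, 0, 1],
    [0, 0, 0, 0, 0, 0, 1]
  ]
}}

```text
t: 17.48
tool_pos: [0.514, -0.1776, 0.1707]
orientation: [2.945, -1.092, 0.001]
wrist_force: [0.6, -1.4, 4.7]
opening: 0.0327
```

```bash
python3 -c "
from h import *
goto([.5153,-.1770,.17],122,6)
a=camera('side')
cv2.imwrite('pics/s8.png',cv2.resize(a[220:360,195:295],(430,600),interpolation=cv2.INTER_CUBIC)[:,:,::-1])"
```

```text
t 17.475 pos [ 0.514  -0.1776  0.1707] yaw -40.7 tilt 0.06 F [ 0.6 -1.4  4.7] M [-0.68 -0.03  1.23] open 0.0327
joints [-0.55  0.54  1.1   1.95 -0.57  1.    0.1 ]
shift [ 0.0006 -0.0013  0.0007] /n [ 0.0001 -0.0002  0.0001] turn [ 1.5000e-03  2.0000e-04 -2.8397e+00]
```

View pics/s8.png

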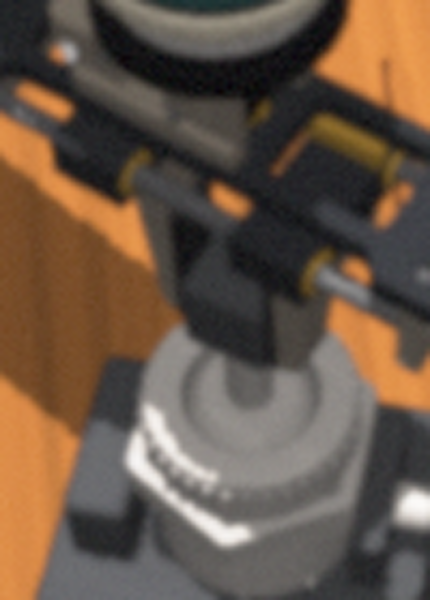

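The collar's top is level with the rim, and M_z holds at 1.23 (4× the running torque) while the head starts to rock in the pads, so this is the stop. I'll relax 0.14 rad, well inside the 0.35 rad of play, then lift.

>>> {"method": "arm_command", "body": {
  "moves": [
    [0, 0, -0.05, 0, 0, 0, 1],
    [0, 0, -0.05, 0, 0, 0, 1],
    [0, 0, -0.04, 0, 0, 0, 1],
    [0, 0, 0, 0, 0, 0, 1],
    [0, 0, 0, 0, 0, 0, 1]
  ]
}}

```text
t: 18.15
tool_pos: [0.514, -0.1779, 0.1707]
orientation: [3.013, -0.886, 0.002]
wrist_force: [1.4, -2.5, 5.8]
opening: 0.0316
```

```bash
python3 -c "
from h import *
goto([.5153,-.1770,.17],122,6)"
```

```text
t 18.15 pos [ 0.514  -0.1779  0.1707] yaw -32.77 tilt 0.07 F [ 1.4 -2.5  5.8] M [-1.33 -0.17 -0.21] open 0.0316
joints [-0.53  0.52  1.06  1.95 -0.55  0.99  0.22]
shift [ 0.0007 -0.0014  0.0007] /n [ 0.0001 -0.0002  0.0001] turn [ 1.6000e-03  1.0000e-04 -2.7013e+00]
```

>>> {"method": "arm_command", "body": {
  "moves": [
    [0, 0, 0.03, 0, 0, 0, 1],
    [0, 0, 0, 0, 0, -0.002, 1],
    [0, 0, 0, 0, 0, -0.003, 1],
    [0, 0, 0, 0, 0, -0.004, 1],
    [0, 0, 0, 0, 0, -0.005, 1]
  ]
}}

```text
t: 18.77
tool_pos: [0.5118, -0.1754, 0.1792]
orientation: [2.998, -0.927, -0.007]
wrist_force: [11.3, -8.8, -41.2]
opening: 0.032
```

```bash
python3 -c "
from h import *
goto([.5153,-.1770,.30],-32,6)"
```

```text
t 18.775 pos [ 0.5118 -0.1754  0.1792] yaw -34.37 tilt 0.33 F [ 11.3  -8.8 -41.2] M [-2.26 -2.83  0.15] open 0.032
joints [-0.56  0.51  1.09  1.95 -0.53  1.01  0.18]
shift [ 3.300e-03 -1.000e-04 -1.208e-01] /n [ 0.0006 -0.     -0.0201] turn [ 0.0046  0.0034 -0.0413]
```

The tool is binding (−41 N with a side load toward tool +x). I'll lower a little, shift to relieve it and re-check.

>>> {"method": "arm_command", "body": {
  "moves": [
    [0, 0, 0, 0, 0, 0.003, 1],
    [0, 0, 0, 0.001, 0, 0.002, 1],
    [0, 0, 0, 0.001, 0, 0, 1],
    [0, 0, 0, 0, 0, 0, 1],
    [0, 0, 0, 0, 0, 0, 1]
  ]
}}

```text
t: 19.4
tool_pos: [0.5145, -0.177, 0.179]
orientation: [-3.0, 0.927, 0.005]
wrist_force: [-2.7, 2.1, -0.6]
opening: 0.0317
```

```bash
python3 -c "
from h import *
goto([.5153,-.1770,.30],-32,6)
a=camera('side')
cv2.imwrite('pics/s9.png',cv2.resize(a[200:360,180:320],(525,600),interpolation=cv2.INTER_CUBIC)[:,:,::-1])"
```

```text
t 19.4 pos [ 0.5145 -0.177   0.179 ] yaw -34.35 tilt 0.19 F [-2.7  2.1 -0.6] M [0.64 0.96 0.31] open 0.0317
joints [-0.55  0.52  1.08  1.94 -0.54  1.01  0.19]
shift [ 0.0002 -0.0006 -0.121 ] /n [ 0.     -0.0001 -0.0202] turn [-0.0008  0.0032 -0.041 ]
```

View pics/s9.png

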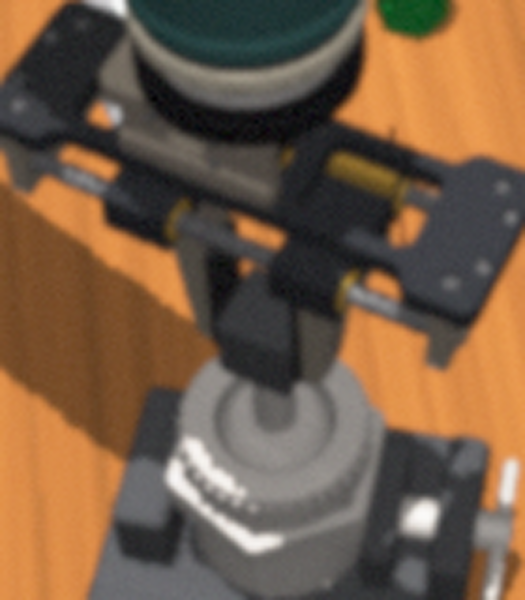

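The tool did not come up; the pads slid up the head instead. I'll open the gripper to release the stress, re-centre at the proper height and regrip with the same yaw.

>>> {"method": "arm_command", "body": {
  "moves": [
    [0, 0, 0, 0, 0, 0, 0.4],
    [0, 0, 0, 0, 0, 0, 0.4],
    [0, 0, 0, 0, 0, 0, 0.4],
    [0, 0, 0, 0, 0, 0, 0.4],
    [0, 0, 0, 0, 0, 0, 0.4]
  ]
}}

```text
t: 20.08
tool_pos: [0.5156, -0.1784, 0.1796]
orientation: [3.001, -0.929, 0.001]
wrist_force: [0.7, 0.5, -1.2]
opening: 0.0551
```

```bash
python3 -c "
from h import *
goto([.5153,-.1770,.168],-34.4,6)
a=camera('side')
cv2.imwrite('pics/s10.png',cv2.resize(a[200:360,180:320],(525,600),interpolation=cv2.INTER_CUBIC)[:,:,::-1])"
```

```text
t 20.075 pos [ 0.5156 -0.1784  0.1796] yaw -34.39 tilt 0.02 F [ 0.7  0.5 -1.2] M [-0.02  0.18 -0.  ] open 0.0551
joints [-0.54  0.52  1.08  1.94 -0.54  1.01  0.19]
shift [-0.001  -0.001   0.0116] /n [-0.0002 -0.0002  0.0019] turn [-0.0001 -0.0004  0.0002]
```

View pics/s10.png

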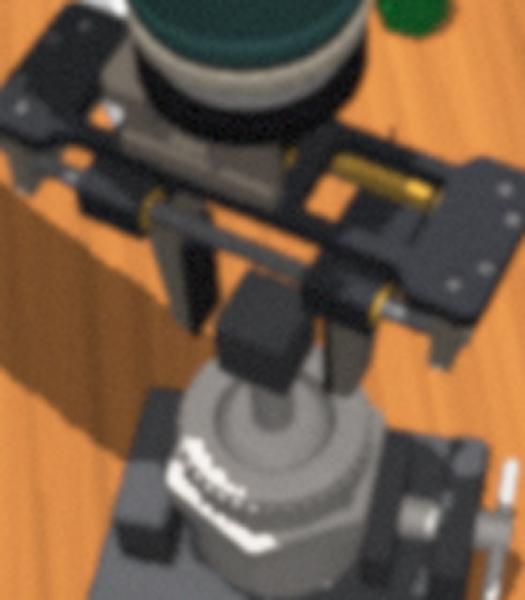

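```bash
python3 -c "
from h import *
c=np.array([[180+x/3.75,200+y/3.75] for x,y in [(222,310),(250,272),(312,296),(285,338)]])-.5
P=onz('side',c,.204);print(P.mean(0)); e=np.roll(P,-1,0)-P
print(np.degrees(np.arctan2(e[:,1],e[:,0]))%90,np.linalg.norm(e,axis=1))
a=camera('side')
cv2.imwrite('pics/s11.png',cv2.resize(a[260:340,220:290],(525,600),interpolation=cv2.INTER_CUBIC)[:,:,::-1])"
```

```text
[ 0.51499413 -0.17432864  0.204     ]
[51.63147539 57.44042374 53.96833319 54.86182229] [0.02034394 0.02690582 0.02152472 0.02768932]
```

View pics/s11.png

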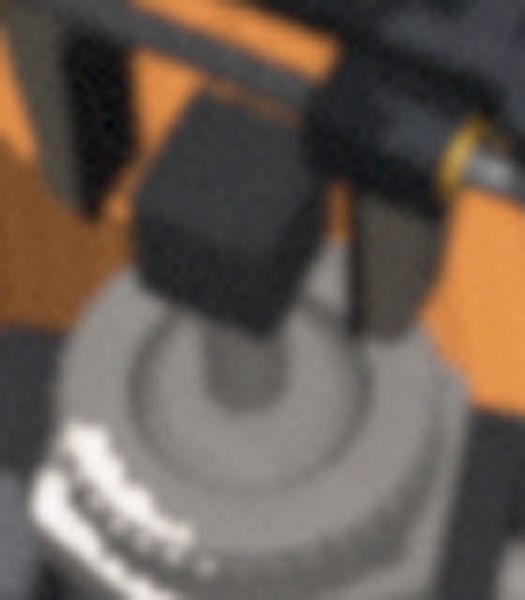

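>>> {"method": "arm_command", "body": {
  "moves": [
    [0, 0, 0, -0.001, -0.001, 0.004, 0.4],
    [0, 0, 0, 0, 0, 0.004, 0.4],
    [0, 0, 0, 0, 0, 0.003, 0.4],
    [0, 0, 0, 0, 0, 0, 1],
    [0, 0, 0, 0, 0, 0, 1]
  ]
}}

```text
t: 20.8
tool_pos: [0.5152, -0.177, 0.1685]
orientation: [3.001, -0.929, 0.0]
wrist_force: [0.5, 0.2, -0.5]
opening: 0.0374
```

>>> {"method": "arm_command", "body": {
  "moves": [
    [0, 0, 0, 0, 0, 0, 1],
    [0, 0, 0, 0, 0, 0, 1],
    [0, 0, 0, 0, 0, 0, 1],
    [0, 0, 0, 0, 0, 0, 1],
    [0, 0, 0, 0, 0, 0, 1]
  ]
}}

```text
t: 21.42
tool_pos: [0.5152, -0.1768, 0.1685]
orientation: [-3.001, 0.928, 0.0]
wrist_force: [-0.9, 1.4, 2.1]
opening: 0.0319
```

```bash
python3 -c "
from h import *
goto([.5153,-.1770,.168],-34.4,6)"
```

```text
t 21.425 pos [ 0.5152 -0.1768  0.1685] yaw -34.38 tilt 0.01 F [-0.9  1.4  2.1] M [0.09 0.36 0.16] open 0.0319
joints [-0.54  0.53  1.07  1.95 -0.56  0.99  0.2 ]
shift [0.0002 0.0001 0.0005] /n [0.     0.     0.0001] turn [-0.0001  0.0001  0.0004]
```

Low load now. I'll lift gently.

>>> {"method": "arm_command", "body": {
  "moves": [
    [0, 0, 0, 0, 0, -0.001, 1],
    [0, 0, 0, 0, 0, -0.001, 1],
    [0, 0, 0, 0, 0, -0.001, 1],
    [0, 0, 0, 0, 0, -0.001, 1],
    [0, 0, 0, 0, 0, 0, 1]
  ]
}}

```text
t: 22.05
tool_pos: [0.5136, -0.1759, 0.1694]
orientation: [3.0, -0.928, -0.006]
wrist_force: [5.0, -3.5, -33.6]
opening: 0.0321
```

```bash
python3 -c "
from h import *
goto([.5153,-.1770,.168],-34.4,6)"
```

```text
t 22.05 pos [ 0.5136 -0.1759  0.1694] yaw -34.37 tilt 0.23 F [  5.   -3.5 -33.6] M [-1.12 -1.54  0.25] open 0.0321
joints [-0.54  0.53  1.07  1.95 -0.55  0.99  0.19]
shift [ 0.002  -0.0001  0.0014] /n [ 0.0003 -0.      0.0002] turn [0.0029 0.0028 0.0005]
```

The held force scales with the residual clockwise torque (M_z +0.25). The socket's flats are wedged on the nut with the wind-up still in the grip. I'll take the torque off in tiny amounts (staying well under the 0.3 N m that would turn the nut) while pulling lightly.

>>> {"method": "arm_command", "body": {
  "moves": [
    [0, 0, -0.01, 0, 0, 0, 1],
    [0, 0, -0.01, 0, 0, 0, 1],
    [0, 0, 0, 0, 0, 0, 1],
    [0, 0, 0, 0, 0, 0, 1],
    [0, 0, 0, 0, 0, 0, 1]
  ]
}}

```text
t: 22.68
tool_pos: [0.5137, -0.176, 0.1697]
orientation: [3.009, -0.897, -0.005]
wrist_force: [3.7, -2.8, -29.7]
opening: 0.0315
```

```bash
python3 -c "
from h import *
goto([.5153,-.1770,.168],-34.4,6)"
```

```text
t 22.675 pos [ 0.5137 -0.176   0.1697] yaw -33.22 tilt 0.22 F [  3.7  -2.8 -29.7] M [-0.97 -1.38  0.32] open 0.0315
joints [-0.54  0.52  1.07  1.95 -0.55  0.99  0.21]
shift [ 0.0019 -0.0001  0.0017] /n [ 0.0003 -0.      0.0003] turn [0.0026 0.0028 0.0207]
```

>>> {"method": "arm_command", "body": {
  "moves": [
    [0, 0, -0.01, 0, 0, 0, 1],
    [0, 0, -0.01, 0, 0, 0, 1],
    [0, 0, -0.01, 0, 0, 0, 1],
    [0, 0, 0, 0, 0, 0, 1],
    [0, 0, 0, 0, 0, 0, 1]
  ]
}}

```text
t: 23.3
tool_pos: [0.5138, -0.1762, 0.1703]
orientation: [3.022, -0.853, -0.005]
wrist_force: [3.5, -2.1, -25.2]
opening: 0.0321
```

```bash
python3 -c "
from h import *
goto([.5153,-.1770,.168],-34.4,6)"
```

```text
t 23.3 pos [ 0.5138 -0.1762  0.1703] yaw -31.53 tilt 0.19 F [  3.5  -2.1 -25.2] M [-0.81 -0.99  0.08] open 0.0321
joints [-0.53  0.52  1.06  1.95 -0.54  0.99  0.23]
shift [ 0.0017 -0.0001  0.0023] /n [ 0.0003 -0.      0.0004] turn [0.0019 0.0026 0.0501]
```

>>> {"method": "arm_command", "body": {
  "moves": [
    [0, 0, -0.01, 0, 0, 0, 1],
    [0, 0, 0, 0, 0, -0.001, 1],
    [0, 0, 0, 0, 0, 0, 1],
    [0, 0, 0, 0, 0, 0, 1],
    [0, 0, 0, 0, 0, 0, 1]
  ]
}}

```text
t: 23.92
tool_pos: [0.5147, -0.1767, 0.1734]
orientation: [-3.027, 0.838, 0.002]
wrist_force: [-1.8, 0.3, -16.9]
opening: 0.0315
```

```bash
python3 -c "
from h import *
goto([.5153,-.1770,.168],-34.4,6)
a=camera('side')
cv2.imwrite('pics/s12.png',cv2.resize(a[260:340,220:290],(525,600),interpolation=cv2.INTER_CUBIC)[:,:,::-1])"
```

```text
t 23.925 pos [ 0.5147 -0.1767  0.1734] yaw -30.95 tilt 0.07 F [ -1.8   0.3 -16.9] M [-0.1   0.35  0.13] open 0.0315
joints [-0.53  0.51  1.06  1.95 -0.54  0.99  0.24]
shift [ 0.0007 -0.      0.0054] /n [ 0.0001 -0.      0.0009] turn [-0.0001  0.0012  0.0603]
```

View pics/s12.png

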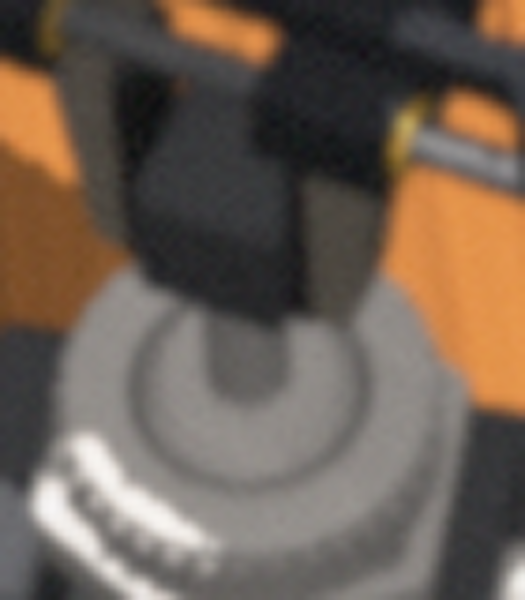

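The collar edge and head are both about 1 px (~3 mm) higher than before, so the tool is now coming up. I'll continue gently.

>>> {"method": "arm_command", "body": {
  "moves": [
    [0, 0, 0, 0, 0, -0.001, 1],
    [0, 0, 0, 0, 0, -0.001, 1],
    [0, 0, 0, 0, 0, -0.001, 1],
    [0, 0, 0, 0, 0, -0.001, 1],
    [0, 0, 0, 0, 0, 0, 1]
  ]
}}

```text
t: 24.6
tool_pos: [0.5152, -0.1769, 0.178]
orientation: [-3.027, 0.838, 0.0]
wrist_force: [-2.9, 0.8, -8.2]
opening: 0.0319
```

```bash
python3 -c "
from h import *
goto([.5153,-.1770,.168],-34.4,6)"
```

```text
t 24.6 pos [ 0.5152 -0.1769  0.178 ] yaw -30.95 tilt 0.03 F [-2.9  0.8 -8.2] M [0.32 1.35 0.07] open 0.0319
joints [-0.54  0.51  1.07  1.94 -0.53  1.    0.23]
shift [ 0.0001 -0.      0.01  ] /n [ 0.     -0.      0.0017] turn [-0.0005  0.0002  0.0602]
```

>>> {"method": "arm_command", "body": {
  "moves": [
    [0, 0, 0, -0.0009, 0.0005, -0.001, 1],
    [0, 0, 0, 0, 0, -0.002, 1],
    [0, 0, 0, 0, 0, -0.002, 1],
    [0, 0, 0, 0, 0, -0.002, 1],
    [0, 0, 0, 0, 0, -0.002, 1]
  ]
}}

```text
t: 25.22
tool_pos: [0.5147, -0.1771, 0.187]
orientation: [3.028, -0.838, 0.002]
wrist_force: [0.1, 0.3, -6.2]
opening: 0.0317
```

```bash
python3 -c "
from h import *
goto([.5153,-.1770,.168],-34.4,6)
a=camera('side')
cv2.imwrite('pics/s13.png',cv2.resize(a[240:340,210:300],(540,600),interpolation=cv2.INTER_CUBIC)[:,:,::-1])"
```

```text
t 25.225 pos [ 0.5147 -0.1771  0.187 ] yaw -30.95 tilt 0.08 F [ 0.1  0.3 -6.2] M [-0.06  0.11  0.02] open 0.0317
joints [-0.55  0.5   1.08  1.94 -0.52  1.01  0.22]
shift [ 0.0004 -0.0004  0.019 ] /n [ 0.0001 -0.0001  0.0032] turn [-0.0003 -0.0013  0.0602]
```

View pics/s13.png

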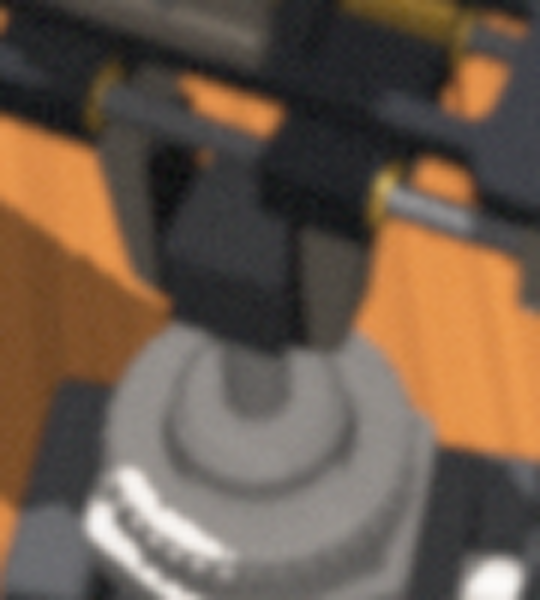

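The tool is free, with only its weight on the wrist. I'll lift it clear of the bore.

>>> {"method": "arm_command", "body": {
  "moves": [
    [0, 0, 0, 0, 0, -0.008, 1],
    [0, 0, 0, 0, 0, -0.015, 1],
    [0, 0, 0, 0, 0, -0.02, 1],
    [0, 0, 0, 0, 0, -0.02, 1],
    [0, 0, 0, 0, 0, -0.02, 1]
  ]
}}

```text
t: 25.9
tool_pos: [0.5144, -0.1769, 0.2713]
orientation: [-3.027, 0.838, -0.001]
wrist_force: [0.5, -0.5, -6.2]
opening: 0.0318
```

>>> {"method": "arm_command", "body": {
  "moves": [
    [0, 0, 0, 0, 0, -0.02, 1],
    [0, 0, 0, 0, 0, -0.02, 1],
    [0, 0, 0, 0, 0, -0.005, 1],
    [0, 0, 0, 0, 0, 0, 1],
    [0, 0, 0, 0, 0, 0, 1]
  ]
}}

```text
t: 26.52
tool_pos: [0.5137, -0.1765, 0.3137]
orientation: [3.028, -0.838, -0.002]
wrist_force: [0.7, -0.5, -5.3]
opening: 0.0318
```

```bash
python3 -c "
from h import *
goto([.493,.1345,.312],-30.95,6)
a=camera('side')
cv2.imwrite('pics/s14.png',cv2.resize(a[150:350,170:310],(420,600),interpolation=cv2.INTER_CUBIC)[:,:,::-1])"
```

```text
t 26.525 pos [ 0.5137 -0.1765  0.3137] yaw -30.94 tilt 0.08 F [ 0.7 -0.5 -5.3] M [-0.04  0.12  0.02] open 0.0318
joints [-0.69  0.35  1.22  1.8  -0.35  1.24  0.09]
shift [-0.1777 -0.2561  0.0019] /n [-0.0296 -0.0427  0.0003] turn [0.0004 0.0014 0.0002]
```

View pics/s14.png

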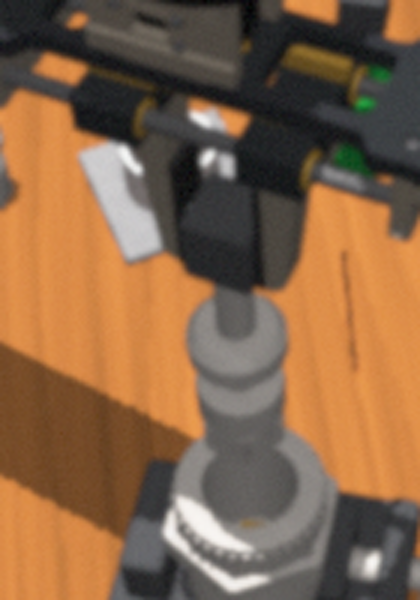

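>>> {"method": "arm_command", "body": {
  "moves": [
    [0, 0, 0, -0.015, -0.022, 0, 1],
    [0, 0, 0, -0.026, -0.038, 0, 1],
    [0, 0, 0, -0.03, -0.043, 0, 1],
    [0, 0, 0, -0.03, -0.043, 0, 1],
    [0, 0, 0, -0.03, -0.043, 0, 1]
  ]
}}

```text
t: 27.2
tool_pos: [0.4984, 0.0542, 0.3142]
orientation: [-3.027, 0.838, 0.001]
wrist_force: [2.0, 0.7, -5.5]
opening: 0.0316
```

>>> {"method": "arm_command", "body": {
  "moves": [
    [0, 0, 0, -0.026, -0.037, 0, 1],
    [0, 0, 0, -0.016, -0.022, 0, 1],
    [0, 0, 0, -0.005, -0.008, 0, 1],
    [0, 0, 0, 0, 0, 0, 1],
    [0, 0, 0, 0, 0, 0, 1]
  ]
}}

```text
t: 27.82
tool_pos: [0.4934, 0.1323, 0.3145]
orientation: [3.026, -0.842, 0.0]
wrist_force: [0.4, -0.5, -5.3]
opening: 0.032
```

```bash
python3 -c "
from h import *
goto([.493,.1345,.20],-30.95,6)
a=camera('side');b=camera('top')
cv2.imwrite('pics/s15.png',np.hstack([cv2.resize(a[50:250,150:290],(420,600),interpolation=cv2.INTER_CUBIC),cv2.resize(b[180:330,160:250],(360,600))])[:,:,::-1])
cv2.imwrite('pics/n1.png',cv2.resize(b[212:262,350:405],(605,550),interpolation=cv2.INTER_NEAREST)[:,:,::-1])"
```

```text
t 27.825 pos [0.4934 0.1323 0.3145] yaw -31.11 tilt 0.02 F [ 0.4 -0.5 -5.3] M [-0.11  0.13 -0.01] open 0.032
joints [-1.42  0.27  1.32  1.87 -0.28  1.22 -0.55]
shift [-0.0015 -0.0017  0.1145] /n [-0.0002 -0.0003  0.0191] turn [ 0.0003 -0.0002 -0.0027]
```

View pics/s15.png

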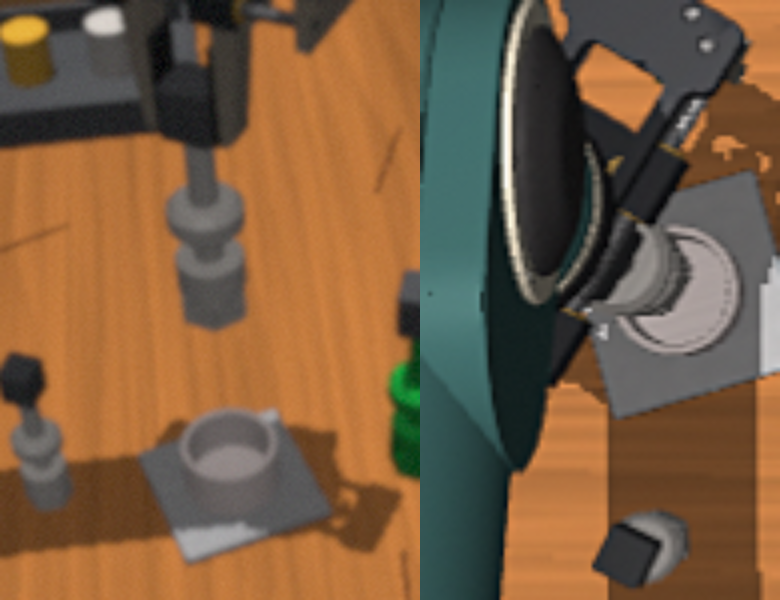

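View pics/n1.png

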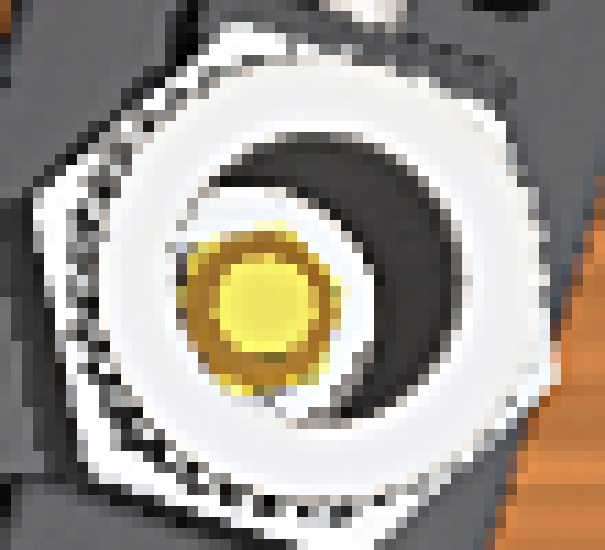

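The tool hangs upright over the stand (mouth at crop (215,300)) and the arm is clear of the nut in the top view. I'll compare the nut's hexagon orientation before and after with a 6-fold harmonic of its mask.

```bash
python3 - <<'E'
from h import *
b=camera('top')[:,:,::-1].copy(); cv2.imwrite('pics/top2.png',b)
for f in('pics/top0.png','pics/top2.png'):
    im=cv2.imread(f).astype(float)
    sat=im.max(2)-im.min(2)
    sub=cv2.resize(sat[222:252,360:388],None,fx=10,fy=10,interpolation=cv2.INTER_LINEAR)
    for th in(50,70,90):
        m=(sub>th).astype(np.uint8)
        cs,_=cv2.findContours(m,cv2.RETR_EXTERNAL,cv2.CHAIN_APPROX_NONE)
        c=max(cs,key=cv2.contourArea)[:,0,:].astype(float)
        c=(c+.5)/10-.5+[360,222]
        P=onz("top",c,.042)[:,:2]
        M=cv2.moments((P*1e5).astype(np.float32).reshape(-1,1,2)); ctr=np.array([M['m10'],M['m01']])/M['m00']/1e5
        d=P-ctr; a=np.arctan2(d[:,1],d[:,0]); r=np.hypot(*d.T)
        g=np.linspace(-np.pi,np.pi,720,endpoint=False); o=np.argsort(a); rr=np.interp(g,a[o],r[o],period=2*np.pi)
        z=(rr*np.exp(-6j*g)).mean()
        print(f,th,ctr.round(4),"r",rr.mean().round(4),"corner dir",np.degrees(-np.angle(z)/6)%60,"amp",2*abs(z)*1e3)
E
```

```text
pics/top0.png 50 [ 0.5159 -0.1774] r 0.0158 corner dir 26.237327810240146 amp 0.7561274914298385
pics/top0.png 70 [ 0.5159 -0.1774] r 0.0152 corner dir 26.28101152165502 amp 0.8109469194701158
pics/top0.png 90 [ 0.5158 -0.1774] r 0.0146 corner dir 26.610037959041243 amp 0.9162871535460798
pics/top2.png 50 [ 0.5159 -0.1771] r 0.0158 corner dir 42.74167801883183 amp 0.6788865172178601
pics/top2.png 70 [ 0.5159 -0.1771] r 0.0153 corner dir 42.43020189714653 amp 0.6705518986436336
pics/top2.png 90 [ 0.5159 -0.1771] r 0.0149 corner dir 41.841111092014124 amp 0.643330096866986
```

The nut turned clockwise by 16° less than a multiple of 60°. With 120° that gives 104° (1.81 rad), which implies a start at about 1.19, inside the allowed 0.4–1.4. Its final flats also agree with the socket angle at the stop, to within wedge and image error. So I'll now put the tool back.

>>> {"method": "arm_command", "body": {
  "moves": [
    [0, 0, 0, -0.0015, -0.0017, 0.02, 1],
    [0, 0, 0, 0, 0, 0.03, 1],
    [0, 0, 0, 0, 0, 0.03, 1],
    [0, 0, 0, 0, 0, 0.025, 1],
    [0, 0, 0, 0, 0, 0.015, 1]
  ]
}}

```text
t: 28.6
tool_pos: [0.4917, 0.136, 0.1922]
orientation: [3.026, -0.838, -0.003]
wrist_force: [-1.1, 0.3, -5.0]
opening: 0.0319
```

```bash
python3 -c "
from h import *
goto([.493,.1345,.15],-30.95,6)
a=camera('side')
cv2.imwrite('pics/s16.png',cv2.resize(a[110:250,160:290],(557,600),interpolation=cv2.INTER_CUBIC)[:,:,::-1])"
```

```text
t 28.6 pos [0.4917 0.136  0.1922] yaw -30.97 tilt 0.17 F [-1.1  0.3 -5. ] M [-0.05  0.09 -0.01] open 0.0319
joints [-1.23  0.44  1.14  2.01 -0.47  1.   -0.4 ]
shift [0.002  0.0005 0.0422] /n [0.0003 0.0001 0.007 ] turn [ 0.0026  0.0014 -0.0004]
```

View pics/s16.png

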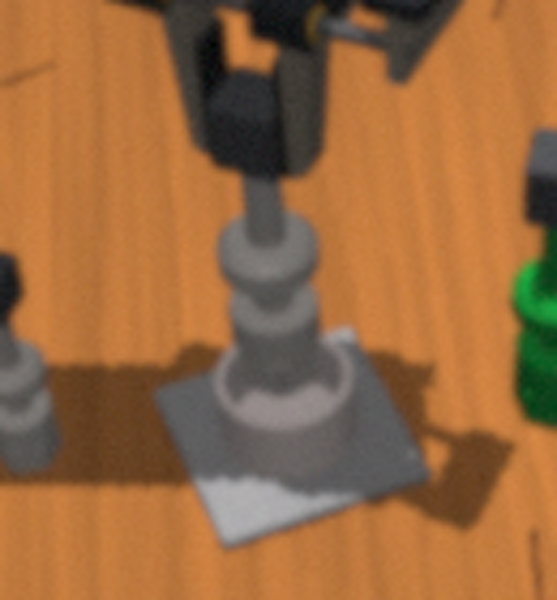

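The socket (crop ~278) is near the cup's centre (~284) just above the rim, and is a hair toward −x. I'll correct by +1.5 mm and lower.

>>> {"method": "arm_command", "body": {
  "moves": [
    [0, 0, 0, 0.002, 0.0003, 0.008, 1],
    [0, 0, 0, 0, 0, 0.01, 1],
    [0, 0, 0, 0, 0, 0.01, 1],
    [0, 0, 0, 0, 0, 0.006, 1],
    [0, 0, 0, 0, 0, 0.002, 1]
  ]
}}

```text
t: 29.28
tool_pos: [0.4942, 0.1351, 0.1582]
orientation: [3.027, -0.838, -0.0]
wrist_force: [0.6, -0.4, -5.6]
opening: 0.0316
```

>>> {"method": "arm_command", "body": {
  "moves": [
    [0, 0, 0, 0, 0, 0.002, 1],
    [0, 0, 0, 0, 0, 0.001, 1],
    [0, 0, 0, 0, 0, 0.001, 1],
    [0, 0, 0, 0, 0, 0.001, 1],
    [0, 0, 0, 0, 0, 0, 1]
  ]
}}

```text
t: 29.9
tool_pos: [0.4943, 0.1352, 0.1535]
orientation: [3.028, -0.838, -0.0]
wrist_force: [-0.2, -0.5, -5.1]
opening: 0.0318
```

>>> {"method": "arm_command", "body": {
  "moves": [
    [0, 0, 0, 0, 0, 0.001, 1],
    [0, 0, 0, 0, 0, 0.001, 1],
    [0, 0, 0, 0, 0, 0.001, 1],
    [0, 0, 0, 0, 0, 0.001, 1],
    [0, 0, 0, 0, 0, 0, 1]
  ]
}}

```text
t: 30.52
tool_pos: [0.4943, 0.1352, 0.1494]
orientation: [3.028, -0.838, -0.0]
wrist_force: [0.5, 0.4, -6.0]
opening: 0.0317
```

>>> {"method": "arm_command", "body": {
  "moves": [
    [0, 0, 0, 0, 0, 0.001, 1],
    [0, 0, 0, 0, 0, 0.001, 1],
    [0, 0, 0, 0, 0, 0.0005, 1],
    [0, 0, 0, 0, 0, 0, 1],
    [0, 0, 0, 0, 0, 0, 1]
  ]
}}

```text
t: 31.15
tool_pos: [0.4943, 0.1352, 0.1471]
orientation: [-3.028, 0.838, 0.0]
wrist_force: [-1.6, -0.3, -2.6]
opening: 0.0318
```

Touching down. Half a millimetre more, then open.

>>> {"method": "arm_command", "body": {
  "moves": [
    [0, 0, 0, 0, 0, 0.0006, 1],
    [0, 0, 0, 0, 0, 0, 1],
    [0, 0, 0, 0, 0, 0, 0.3],
    [0, 0, 0, 0, 0, 0, 0.3],
    [0, 0, 0, 0, 0, 0, 0.3]
  ]
}}

```text
t: 31.78
tool_pos: [0.4946, 0.1352, 0.1465]
orientation: [-3.028, 0.838, -0.001]
wrist_force: [1.2, 0.4, -0.0]
opening: 0.0594
```

>>> {"method": "arm_command", "body": {
  "moves": [
    [0, 0, 0, 0, 0, 0, 0.1],
    [0, 0, 0, 0, 0, 0, 0.1],
    [0, 0, 0, 0, 0, 0, 0.1],
    [0, 0, 0, 0, 0, 0, 0.1],
    [0, 0, 0, 0, 0, 0, 0.1]
  ]
}}

```text
t: 32.4
tool_pos: [0.4943, 0.1352, 0.1464]
orientation: [-3.028, 0.838, -0.0]
wrist_force: [-0.0, -0.1, 0.4]
opening: 0.0827
```

```bash
python3 -c "
from h import *
goto([.493,.1345,.15],-30.95,6)
a=camera('side')
cv2.imwrite('pics/s17.png',cv2.resize(a[110:250,160:290],(557,600),interpolation=cv2.INTER_CUBIC)[:,:,::-1])"
```

```text
t 32.4 pos [0.4943 0.1352 0.1464] yaw -30.94 tilt 0.0 F [-0.  -0.1  0.4] M [-0.08  0.14 -0.01] open 0.0827
joints [-1.16  0.5   1.06  2.05 -0.56  0.92 -0.33]
shift [-0.0008  0.0013 -0.0036] /n [-0.0001  0.0002 -0.0006] turn [-0.     -0.      0.0001]
```

View pics/s17.png

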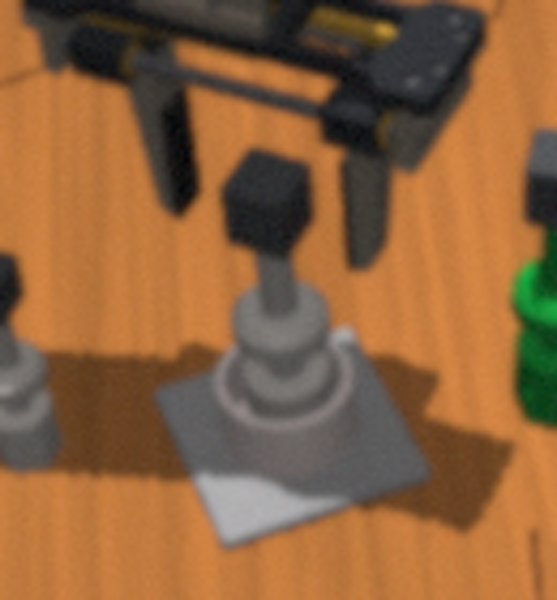

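The tool stands upright in the cup, clear of the open fingers. I'll retreat straight up.

>>> {"method": "arm_command", "body": {
  "moves": [
    [0, 0, 0, 0, 0, -0.01, 0.1],
    [0, 0, 0, 0, 0, -0.02, 0.1],
    [0, 0, 0, 0, 0, -0.03, 0.1],
    [0, 0, 0, 0, 0, -0.04, 0.1],
    [0, 0, 0, 0, 0, -0.04, 0.1]
  ]
}}

```text
t: 33.08
tool_pos: [0.4945, 0.1347, 0.2888]
orientation: [-3.027, 0.839, -0.001]
wrist_force: [0.1, 0.5, -0.2]
opening: 0.083
```

>>> {"method": "arm_command", "body": {
  "moves": [
    [0, 0, 0, -0.03, -0.04, 0, 0.1],
    [0, 0, 0, -0.03, -0.04, 0, 0.1],
    [0, 0, 0, -0.03, -0.04, 0, 0.1],
    [0, 0, 0, 0, 0, 0, 0.1],
    [0, 0, 0, 0, 0, 0, 0.1]
  ]
}}

```text
t: 33.7
tool_pos: [0.4791, 0.2836, 0.2873]
orientation: [-3.027, 0.839, -0.001]
wrist_force: [0.7, -0.6, 0.0]
opening: 0.0827
```

```bash
python3 -c "
from h import *
goto([.493,.1345,.15],-30.95,6)
cv2.imwrite('pics/s18.png',camera('side')[:,:,::-1]);cv2.imwrite('pics/t18.png',camera('top')[:,:,::-1])"
```

```text
t 33.7 pos [0.4791 0.2836 0.2873] yaw -30.98 tilt 0.05 F [ 0.7 -0.6  0. ] M [-0.1   0.12  0.02] open 0.0827
joints [-1.51  0.42  1.21  1.8  -0.42  1.21 -0.72]
shift [0.0885 0.1207 0.1373] /n [0.0148 0.0201 0.0229] turn [-0.0004 -0.0008 -0.0006]
```

View pics/s18.png

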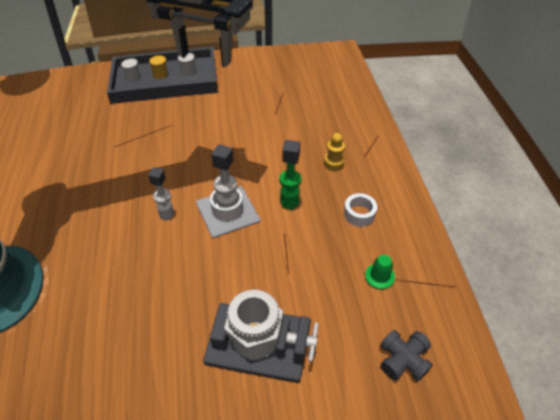

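View pics/t18.png

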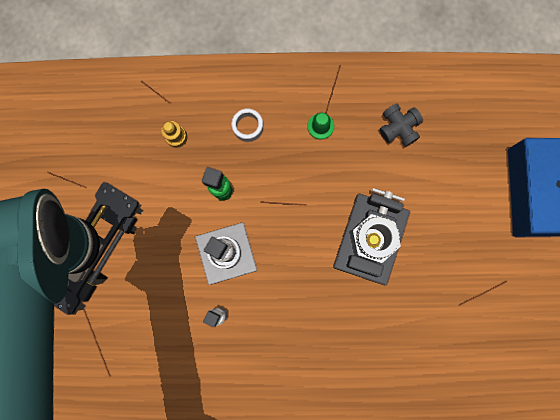

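The tool stands upright in its cup (top px (216,249), side px (226,185)). All the bystanders are where they were, and the arm is touching nothing.

```bash
python3 -c "
from cell import job
print(job.job_done())"
```

```text
the job is handed in; nothing more can be done
None
```

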